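# Put the glassworker's rod rests away on their stands

### The arm

A 6-joint arm with a two-finger parallel gripper is mounted at the origin on the work surface. World frame = base frame: x ahead of the robot, y to its left, z up, the work surface at z = 0. Lengths are in m, angles in rad, forces in N, time in s.
With the tool pointing down it reaches from about 0.35 to 0.775 m from the base axis. Payload 7.3 kg.
Tool frame: the origin (TCP) lies at the centre of the arm's flange, where the gripper is bolted on; the fingertips stand 178 mm ahead of it and the grasp point (between the pads) lies 159 mm ahead of it (tip_extent is the distance from the TCP to the fingertips, in m); z points along the fingers, y is the line along which they close (so a half turn about z gives the same grasp; the last joint's range is limited). The gripper opens to 92 mm and grips with 3 to 60 N. Pads are 19 mm wide; open, the fingers measure 130 mm over their backs; the gripper's body (75 mm by 190 mm) begins 47 mm behind the grasp point.
Start: joints at [-1.449, 0.342, 1.524, -0, 1.275, -0.146], TCP at [0.139, -0.506, 0.405] pointing down, gripper open.
Joint ranges: [-2.53, 2.53], [-0.77, 2.02], [0.04, 2.7], [-1, 4.14], [0.28, 2.66], [-3.11, 3.11]. Speed limits (rad/s): [2.57, 2.57, 3.14, 3.14, 3.14, 3.14].

### API

Orientations are given as [roll, pitch, yaw] about the fixed x, y, z axes, in that order (R = Rz(yaw) Ry(pitch) Rx(roll)).
In Python, from cell import * gives the robot as it stands.
- The arm moves only by the tool arm_command, never from a script. Its arguments are lists of equal length, an entry for each row: "xyz": the shift along the world's x, y, z in mm, a list of three; "spin": the turn about the world's z in degrees. In form: {"xyz": [[tx, ty, tz], ...], "spin": [spin, ...]}. A call has 1 to 20 rows; each row shifts and turns the commanded pose from where the row before left it; what a row does not reach is not made up. A row lasts 1/10 s, in which the tool goes at most 50 mm and 8.59 degrees, less where a joint would pass 70% of its speed; a pose out of reach is approached as far as the arm can. A call with a gripper value outside its range is refused whole. "jaw" is the opening, from -1 (shut) to 1 (fully open), set as the call begins (left out, the last holds). The fingers move at their own pace and stop on an object; "squeeze" is the grip in N (left out, the last holds). Time passes only in rows, so rows that do not move let the fingers close. It gives the time, the measured TCP pose, the force, the opening and the grip force at its end, in the units of the state.
- observe(): the state, without advancing time (a new reading comes with each control period).
- read_camera(name): name is "side" or "top"; returns a dict with "img" (420x560x3 uint8, red, green, blue), "depth" (420x560 float32, m along the optical axis (not along the pixel's ray), 0 where there is no reading), "fx", "fy", "cx", "cy" (pixels), "world_from_camera" (4x4, takes a point from camera to world coordinates). Camera axes: x right, y up, looking along -z (the intrinsics and any distortion apply to the point x, -y, -z); pixel columns grow to the right and rows downward; lengths in m; the calibration is good to about 2 mm. A picture is of the moment at which its call begins.
- hand_in(): hands the job in; it is judged then, once.
The state is a dict: "time": time; "qpos": joint angles; "qvel": joint speeds; "joint_efforts": joint torques, N m; "tool_pos": TCP position; "tool_rot": TCP orientation; "contact_force": force on the tool from outside, world axes, zero at the start; "torque": the same for the moment, N m; "opening": finger opening in m; "grip_force": force on a finger pad.
Only numpy, scipy, OpenCV 4.12 (cv2) and the standard library are available. Lean on these libraries where they do the work, as an engineer would, in place of code of your own. Each camera call takes 0.05 s, during which the arm holds its last target. There are 200 camera calls.

### The job

Put the four steel angle rod rests away on their two stands: the two wide ones on the stand with the thick bar, the two narrow ones on the stand with the thin bar. On each stand nest the shorter rest down over the bar first and then the longer one over it, ridge along ridge and snug with legs flat against legs, centred so that no end of the bar or of the shorter rest sticks out. Leave the jar, bowl and paddle where they are.

Things in the scene. Friction and masses are not known exactly. Their poses are not given: they have to be found in the camera images.
- stand_wide: Fixed stand, THICK bar: pale wooden foot 100 x 84 x 12 mm (x, y, z) with a dark steel square bar, 38 mm a side, 20 mm long along x, set on edge: its upper faces form a 90 degree ridge along x, 54 mm across. Origin: middle of the foot's underside; the ridge is 59.5 mm straight above it. A wide rest nested on the bar has its origin 31.9 mm above this one.
- stand_narrow: Fixed stand, THIN bar: pale wooden foot 100 x 64 x 12 mm (x, y, z) with a dark steel square bar, 24 mm a side, 20 mm long along x, set on edge: its upper faces form a 90 degree ridge along x, 34 mm across. Origin: middle of the foot's underside; the ridge is 49.7 mm straight above it. A narrow rest nested on the bar has its origin 32.0 mm above this one.
- wide_short: Loose steel angle, wide section, 34 mm long, about 111 g: two legs at 90 degrees, 44 mm wide outside, 5 mm thick. Lies like a roof, ridge up along x, on its leg edges; 62 mm across (y), 34.6 mm high. Origin: middle of its underside, 34.6 mm below the ridge; z up. Same turned half round. Pinch its flat ends (+x, -x) from above.
- wide_long: Loose steel angle, wide section, 56 mm long, about 182 g: two legs at 90 degrees, 44 mm wide outside, 5 mm thick. Lies like a roof, ridge up along x, on its leg edges; 62 mm across (y), 34.6 mm high. Origin: middle of its underside, 34.6 mm below the ridge; z up. Same turned half round. Pinch its flat ends (+x, -x) from above. Nested on wide_short: origin 7.1 mm above its origin.
- narrow_short: Loose steel angle, narrow section, 34 mm long, about 73 g: two legs at 90 degrees, 30 mm wide outside, 5 mm thick. Lies like a roof, ridge up along x, on its leg edges; 42 mm across (y), 24.7 mm high. Origin: middle of its underside, 24.7 mm below the ridge; z up. Same turned half round. Pinch its flat ends (+x, -x) from above.
- narrow_long: Loose steel angle, narrow section, 56 mm long, about 121 g: two legs at 90 degrees, 30 mm wide outside, 5 mm thick. Lies like a roof, ridge up along x, on its leg edges; 42 mm across (y), 24.7 mm high. Origin: middle of its underside, 24.7 mm below the ridge; z up. Same turned half round. Pinch its flat ends (+x, -x) from above. Nested on narrow_short: origin 7.1 mm above its origin.
- jar: Bystander: closed amber glass jar, 70 mm across, 100 mm high, off to the left. Origin: middle of its underside.
- bowl: Bystander: steel bowl, 110 mm across, 40 mm high, off to the right. Origin: middle of its underside.
- paddle: Bystander: black graphite paddle with round wooden handle, lying along its x (about 210 mm long, 70 mm wide, 25 mm high), at the far edge. Origin: near its middle, on the underside.
There are look-alikes about, which are no part of the job. What is shaped like the wide_short but black or brown is not meant.

How it is judged:
By the outcome, as a careful person would: the job done as asked, in the order asked, and still so for the second after the job is handed in, with the robot touching nothing.
It also fails if it takes over 122 s, if anything falls off the work surface, if the arm or the gripper's body presses on something with over 40 N, if the wrist force passes 120 N, or if a joint passes its speed limit or range.

## Working session

There is one attempt and no reset: what is moved stays moved. The work goes in short steps, Python scripts to look and compute and a tool call to move; the robot and the scene stay as the last step left them, time stands still between calls to the robot, and variables do not carry over. Pictures are saved under pics/ and viewed, at most 14 in all, crops included, and the job is handed in when it is done.

Besides the shell and the picture viewer there is one more tool, called after "Request:" in YAML: its name, and indented under it one key for each argument. arm_command: Moves the arm, as the interface text tells. Its arguments: {"type":"object","properties":{"xyz":{"type":"array","items":{"type":"array","items":{"type":"number"}}},"spin":{"type":"array","items":{"type":"number"}},"jaw":{"type":"number"},"squeeze":{"type":"number"}},"required":["xyz","spin"]}

```bash
ls; mkdir -p pics
python3 - <<'E'
from cell import *
import cv2,numpy as np
s=observe();print(s['time'],s['tool_pos'],s['tool_rot'],s['opening'])
for n in('top','side'):
    c=read_camera(n);np.savez(f'pics/{n}0.npz',**c)
    cv2.imwrite(f'pics/{n}0.png',cv2.resize(c['img'][...,::-1],(800,600)))
    print(n,c['fx'],c['fy'],c['cx'],c['cy'],np.round(c['world_from_camera'],3).tolist(),[k for k in c])
E
```

```text
pics
0.0 [ 0.13892479 -0.50613421  0.40404089] [-3.14004539e+00 -2.32416855e-04  2.67810623e-01] 0.09167901407141471
top 392.8058338046682 392.8058338046682 285.39326054920167 211.78571231896814 [[-0.009, 0.996, -0.087, 0.442], [-1.0, -0.01, -0.01, 0.007], [-0.011, 0.087, 0.996, 1.122], [0.0, 0.0, 0.0, 1.0]] ['img', 'depth', 'fx', 'fy', 'cx', 'cy', 'world_from_camera']
side 387.2313548600832 387.2313548600832 290.6368494917955 208.57383765343712 [[-0.8, 0.461, -0.384, 0.077], [-0.6, -0.609, 0.519, 0.667], [0.006, 0.645, 0.764, 0.993], [0.0, 0.0, 0.0, 1.0]] ['img', 'depth', 'fx', 'fy', 'cx', 'cy', 'world_from_camera']
```

View pics/top0.png

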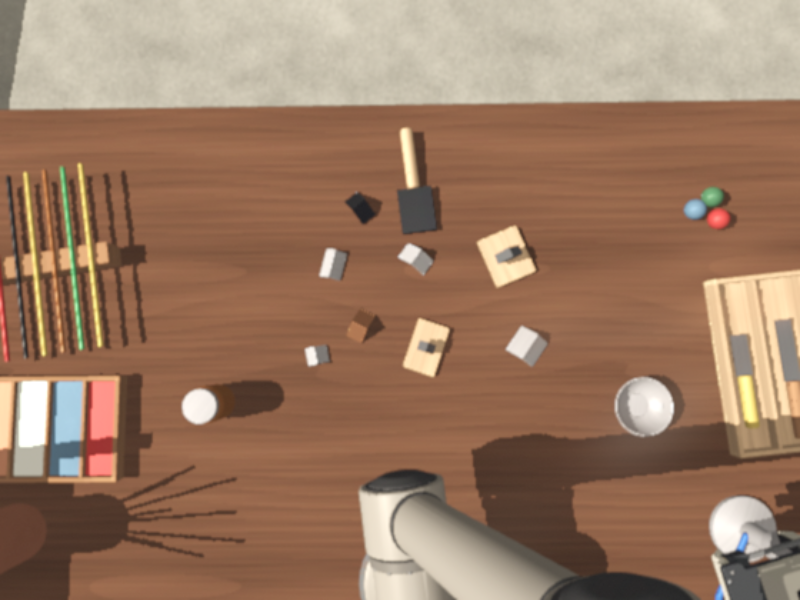

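View pics/side0.png

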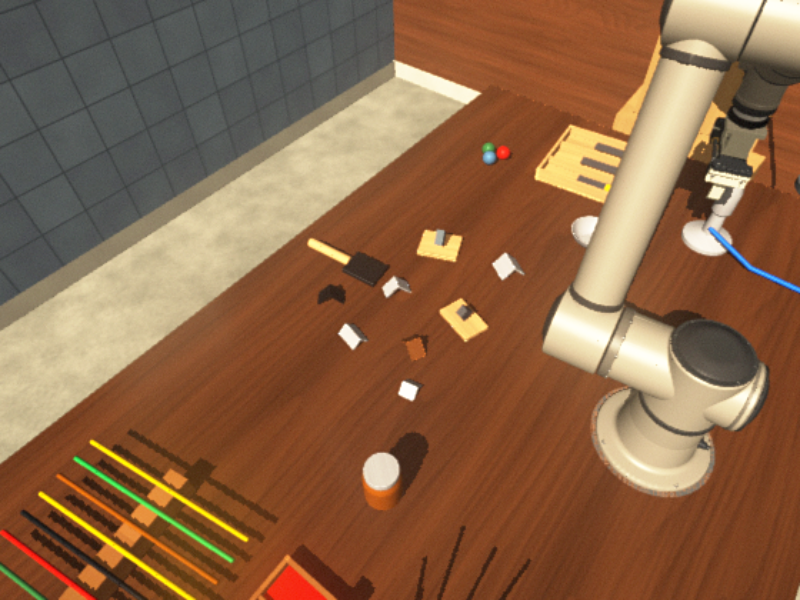

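Top view (800x600): the steel rests are at (334,264), (415,258), (317,355) and (527,345). The wide stand is at (506,256) and the narrow stand at (428,347). The black (360,208) and brown (363,325) pieces are decoys. Next I'll measure.

```bash
cat > h.py <<'E'
import numpy as np,cv2
def cloud(c):
    d=c['depth'];v,u=np.mgrid[:420,:560]
    P=np.stack([(u-c['cx'])/c['fx']*d,-(v-c['cy'])/c['fy']*d,-d],-1)
    T=c['world_from_camera'];return P@T[:3,:3].T+T[:3,3]
def project(c,p):
    T=c['world_from_camera'];q=(np.asarray(p)-T[:3,3])@T[:3,:3]
    return c['cx']+c['fx']*q[...,0]/-q[...,2],c['cy']-c['fy']*q[...,1]/-q[...,2]
E
python3 - <<'E'
from h import *
t=dict(np.load('pics/top0.npz'));P=cloud(t)
cr=t['img'][140:270,200:390]
cv2.imwrite('pics/crop0.png',cv2.resize(cr[...,::-1],None,fx=4,fy=4,interpolation=cv2.INTER_CUBIC))
s=dict(np.load('pics/side0.npz'));Q=cloud(s)
print('table z',np.median(P[270:280,150:180,2]),P[270:280,150:180,2].std())
w=[('A',334,264),('B',415,258),('C',317,355),('D',527,345),('SW',506,256),('SN',428,347)]
for n,u,v in w:
    p=P[int(v*.7),int(u*.7)]
    for nm,X,c in(('top',P,t),('side',Q,s)):
        m=(np.hypot(X[...,0]-p[0],X[...,1]-p[1])<.055)&(X[...,2]>.006)&(X[...,2]<.1)
        I=c['img'].astype(int);
        if n[0]!='S': m&=(np.ptp(I,axis=2)<25)&(I.max(2)>70)
        else: m&=X[...,2]>.025
        pts=X[m];(cx,cy),(a,b),an=cv2.minAreaRect((pts[:,:2]*1000).astype(np.float32))
        print(n,nm,len(pts),'ctr',round(cx,1),round(cy,1),'size',round(a,1),round(b,1),round(an,1),'zmax',np.round(np.percentile(pts[:,2],[5,95,100])*1000,1))
for nm,X in(('top',P),('side',Q)):
  for n,u,v in w[4:]:
    p=P[int(v*.7),int(u*.7)]
    m=(np.hypot(X[...,0]-p[0],X[...,1]-p[1])<.075)&(X[...,2]>.008)&(X[...,2]<.016)
    r=cv2.minAreaRect((X[m][:,:2]*1000).astype(np.float32));print(n,nm,'foot',np.round(r[0],1),np.round(r[1],1),round(r[2],1))
E
```

```text
table z 0.002568212670376435 0.06975824625079267
A top 251 ctr 619.2 168.0 size 39.7 55.8 74.3 zmax [ 7.  24.7 30.5]
A side 116 ctr 617.7 168.1 size 35.2 56.0 75.5 zmax [ 7.3 23.8 26.7]
B top 235 ctr 629.1 1.7 size 58.0 33.6 55.0 zmax [ 7.6 33.2 37.9]
B side 48 ctr 623.9 3.9 size 54.4 30.3 46.6 zmax [ 8.3 33.1 37.2]
C top 51 ctr 451.0 -16.5 size 27.8 13.0 70.5 zmax [34.9 50.  52.2]
C side 4 ctr 442.9 -14.9 size 8.4 12.8 25.9 zmax [25.3 45.6 47.8]
D top 400 ctr 451.7 -215.9 size 59.8 55.6 54.8 zmax [ 8.  33.2 38.7]
D side 119 ctr 455.2 -205.0 size 32.7 51.9 58.4 zmax [ 8.4 33.5 35.8]
SW top 151 ctr 632.0 -180.3 size 20.0 54.2 22.5 zmax [31.2 58.  60.5]
SW side 71 ctr 626.9 -173.1 size 20.6 39.2 23.6 zmax [31.2 57.9 61.9]
SN top 91 ctr 451.8 -16.8 size 33.3 19.7 70.9 zmax [33.1 50.  52.2]
SN side 77 ctr 448.8 -18.1 size 34.3 21.8 69.6 zmax [28.7 48.1 51.2]
SW top foot [ 631.9 -179.4] [99.6 84.9] 22.6
SN top foot [451.7 -16.8] [63.5 99. ] 71.0
SW side foot [ 629.3 -179.9] [100.2  87.5] 23.3
SN side foot [449.7 -16.9] [ 66.5 102.8] 71.2
```

View pics/crop0.png

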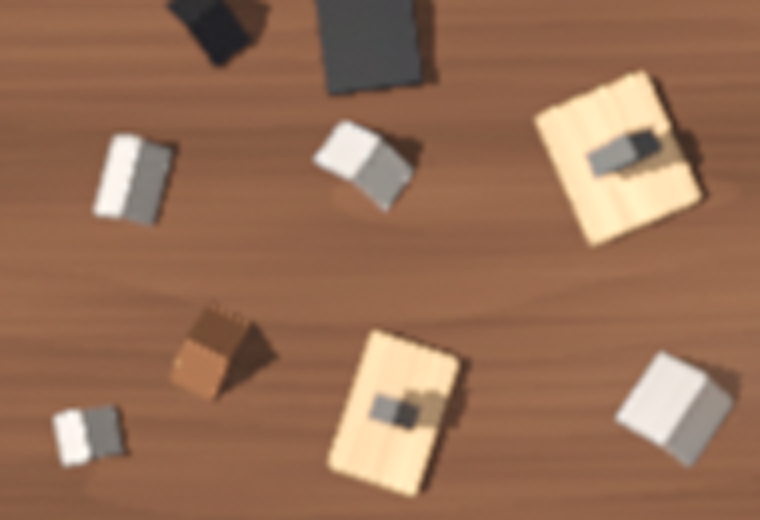

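Run:
```python
from h import *
from scipy.optimize import least_squares
t=dict(np.load('pics/top0.npz'));s=dict(np.load('pics/side0.npz'))
w=[('A',617,168,-15,24.7),('B',627,2,-35,34.6),('C',450,193,None,24.7),('D',452,-216,-35,34.6),('SW',631,-179,22.6,59.5),('SN',451,-17,-19,49.7)]
for n,x,y,yaw,h in w:
  for nm,c in(('top',t),('side',s)):
    X=cloud(c)*1000;I=c['img'].astype(int)
    m=(np.hypot(X[...,0]-x,X[...,1]-y)<55)&(X[...,2]>(6 if n[0]!='S' else 25))&(X[...,2]<100)
    if n[0]!='S': m&=(np.ptp(I,axis=2)<25)&(I.max(2)>70)
    p=X[m];r=cv2.minAreaRect(p[:,:2].astype(np.float32))
    if yaw is None: print(n,nm,r); yaw0=r[2]-90 if r[1][0]>r[1][1] else r[2]; 
    else: yaw0=yaw
    def f(q):
        a=np.radians(q[0]);o=-np.sin(a)*(p[:,0]-x)+np.cos(a)*(p[:,1]-y)-q[1]
        return p[:,2]-(q[2]-abs(o))
    q=least_squares(f,[yaw0,0,h],loss='soft_l1').x
    a=np.radians(q[0]);e=np.array([np.cos(a),np.sin(a)]);k=np.array([-e[1],e[0]])
    u=(p[:,:2]-[x,y])@e;lo,hi=np.percentile(u,[1,99])
    print(n,nm,'yaw %.1f ridge h %.1f'%(q[0],q[2]),'ctr',np.round(np.array([x,y])+k*q[1]+e*(lo+hi)/2,1),'len %.1f'%(hi-lo))
X=cloud(t)*1000;I=t['img'].astype(int)
m=(X[...,0]>600)&(X[...,0]<760)&(abs(X[...,1])<60)&(I.max(2)<75)&(np.ptp(I,axis=2)<15)
print('paddle',np.round(cv2.boxPoints(cv2.minAreaRect(X[m][:,:2].astype(np.float32)))),np.percentile(X[m][:,2],[10,50,95]))
```

```text
A top yaw -14.5 ridge h 25.2 ctr [619.2 168.2] len 54.6
A side yaw -15.1 ridge h 24.5 ctr [617.8 167.2] len 53.8
B top yaw -36.2 ridge h 34.8 ctr [629.1   2. ] len 33.1
B side yaw -38.0 ridge h 34.0 ctr [624.6   3.5] len 29.8
C top ((436.9162902832031, 199.369873046875), (33.807350158691406, 39.5434455871582), 6.110571384429932)
C top yaw 10.1 ridge h 25.0 ctr [437.8 199.4] len 32.1
C side ((435.5312805175781, 200.2064971923828), (31.262523651123047, 36.3458251953125), 9.598674774169922)
C side yaw 12.5 ridge h 24.8 ctr [436.4 198.4] len 30.7
D top yaw -34.7 ridge h 34.3 ctr [ 451.3 -216.2] len 54.3
D side yaw -36.2 ridge h 34.1 ctr [ 448.5 -215.8] len 49.5
SW top yaw 21.9 ridge h 58.9 ctr [ 631.6 -179.9] len 19.8
SW side yaw 16.0 ridge h 55.7 ctr [ 628.1 -178.1] len 21.2
SN top yaw -17.8 ridge h 49.7 ctr [451.5 -16.9] len 19.4
SN side yaw -18.5 ridge h 48.3 ctr [449. -18.] len 20.9
paddle [[680.  24.]
 [688. -40.]
 [766. -30.]
 [758.  34.]] [11.40617487 15.23690516 19.0569023 ]
```

Request:
arm_command:
  xyz:
    - [24.5,25.5,-7]
    - [24.5,25.5,-7]
    - [24.5,25.5,-7]
    - [24.5,25.5,-7]
    - [24.5,25.5,-7]
    - [24.5,25.5,-7]
    - [24.5,25.5,-7]
    - [24.5,25.5,-7]
    - [24.5,25.5,-7]
    - [24.5,25.5,-7]
    - [24.5,25.5,-7]
    - [24.5,25.5,-7]
    - [24.5,25.5,-7]
    - [24.5,25.5,-7]
    - [24.5,25.5,-7]
    - [24.5,25.5,-7]
    - [24.5,25.5,-7]
    - [24.5,25.5,-7]
    - [22,22,-7]
    - [0,0,0]
  spin: [2,2,2,2,2,2,2,2,2,2,2,2,2,2,2,2,2,2,2,0]
  jaw: 0

```text
time: 2.1
tool_pos: [0.6033, -0.0226, 0.2701]
tool_rot: [-3.14, -0.0, 0.935]
contact_force: [1.0, -0.4, 0.6]
opening: 0.0458
grip_force: 0.0
```

Request:
arm_command:
  xyz:
    - [12.5,12.5,0]
    - [12,12.5,0]
    - [0,0,-20]
    - [0,0,-20]
    - [0,0,-20]
    - [0,0,-12]
    - [0,0,-8]
    - [0,0,-3]
    - [0,0,0]
    - [0,0,0]
  spin: [0,0,0,0,0,0,0,0,0,0]

```text
time: 3.1
tool_pos: [0.6267, -0.0004, 0.1896]
tool_rot: [3.14, -0.001, 0.931]
contact_force: [0.1, -0.0, -0.3]
opening: 0.0459
grip_force: 0.0
```

Run:
```python
from cell import *
from h import *
s=observe();print(s['time'],s['tool_pos'],s['tool_rot'],s['contact_force'])
a=[]
for n in('top','side'):
    c=read_camera(n);u,v=project(c,[.628,.0025,.03]);u,v=int(u),int(v)
    a.append(cv2.resize(c['img'][v-50:v+50,u-50:u+50,::-1],(400,400),interpolation=cv2.INTER_CUBIC))
cv2.imwrite('pics/b1.png',np.hstack(a))
```

```text
3.1 [ 6.26736720e-01 -3.57030530e-04  1.89564825e-01] [ 3.14027457e+00 -6.97618173e-04  9.30986006e-01] [ 0.09571689 -0.0211756  -0.28825802]
```

View pics/b1.png

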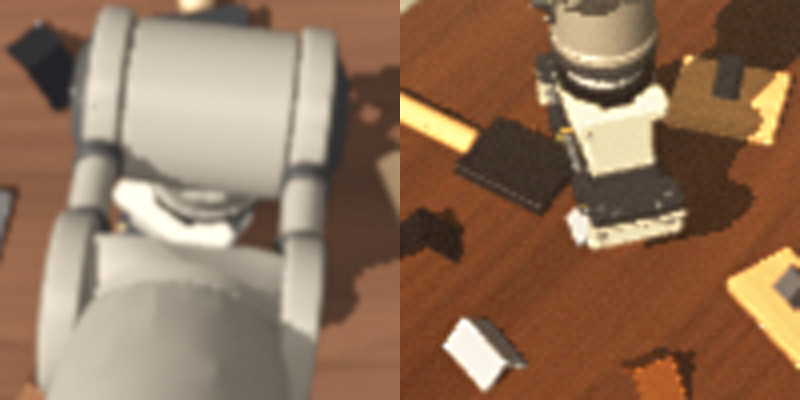

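The fingers straddle the wide short rest, which shows as a white sliver at (578,222) in the side view. I'll nudge and close.

Request:
arm_command:
  xyz:
    - [1,2.5,0]
    - [0,0,0]
  spin: [0,0]

```text
time: 3.4
tool_pos: [0.6276, 0.0026, 0.1891]
tool_rot: [3.141, -0.0, 0.931]
contact_force: [0.6, 0.5, 0.1]
opening: 0.0458
grip_force: 0.0
```

Request:
arm_command:
  xyz:
    - [0,0,0]
    - [0,0,0]
    - [0,0,0]
    - [0,0,0]
    - [0,0,0]
    - [0,0,0]
  spin: [0,0,0,0,0,0]
  jaw: -1
  squeeze: 25

```text
time: 4.0
tool_pos: [0.6275, 0.0022, 0.1888]
tool_rot: [3.141, -0.0, 0.931]
contact_force: [-0.7, 0.5, 1.1]
opening: 0.0337
grip_force: 25.0
```

Request:
arm_command:
  xyz:
    - [0,0,10]
    - [0,0,25]
    - [0,0,25]
    - [0,0,25]
    - [0,0,15]
    - [0,-15,0]
    - [0,-15,0]
    - [0,-15,0]
    - [0,-15,0]
    - [0,-15,0]
    - [0,-15,0]
    - [0,-15,0]
    - [0,-15,0]
    - [0,-15,0]
    - [0,-15,0]
    - [0,-15,0]
    - [0,-15,0]
    - [0,0,0]
    - [0,0,0]
  spin: [0,0,0,0,0,5,5,5,5,5,5,5,5,5,5,5,4,0,0]

```text
time: 5.9
tool_pos: [0.6273, -0.1777, 0.2889]
tool_rot: [3.141, -0.0, 1.958]
contact_force: [0.3, -0.2, -1.1]
opening: 0.0336
grip_force: 25.0
```

Run:
```python
from cell import *
from h import *
a=[]
for n in('top','side'):
    c=read_camera(n);u,v=project(c,[.63,-.18,.07]);u,v=int(u),int(v)
    a.append(cv2.resize(c['img'][v-50:v+50,u-50:u+50,::-1],(400,400),interpolation=cv2.INTER_CUBIC))
cv2.imwrite('pics/b2.png',np.hstack(a))
```

```text
(no output)
```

View pics/b2.png

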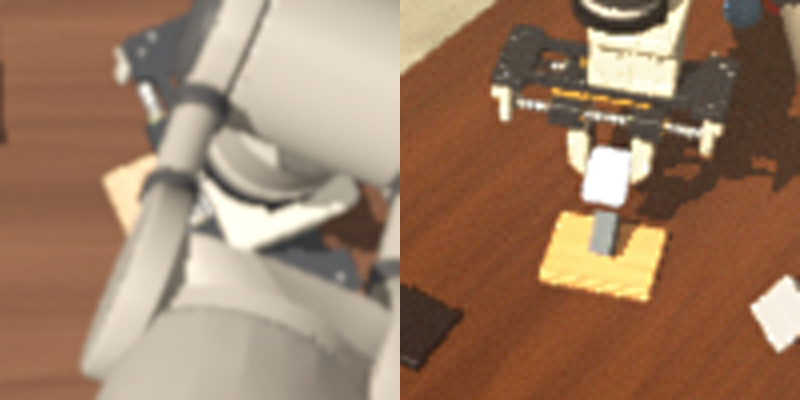

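Request:
arm_command:
  xyz:
    - [3,-2,0]
    - [0,0,-20]
    - [0,0,-20]
    - [0,0,-15]
    - [0,0,-5]
    - [0,0,-2]
    - [0,0,0]
    - [0,0,0]
  spin: [0.3,0,0,0,0,0,0,0]

```text
time: 6.8
tool_pos: [0.6307, -0.1799, 0.2277]
tool_rot: [3.14, 0.001, 1.966]
contact_force: [0.7, 0.5, -0.4]
opening: 0.0339
grip_force: 25.0
```

Request:
arm_command:
  xyz:
    - [0,0,-1.5]
    - [0,0,-1.5]
    - [0,0,-1]
    - [0,0,0]
    - [0,0,0]
  spin: [0,0,0,0,0]

```text
time: 7.3
tool_pos: [0.6304, -0.1798, 0.2227]
tool_rot: [3.142, -0.0, 1.966]
contact_force: [-0.1, 0.0, -0.6]
opening: 0.0337
grip_force: 25.0
```

Request:
arm_command:
  xyz:
    - [0,0,-1]
    - [0,0,-1]
    - [0,0,0]
    - [0,0,0]
  spin: [0,0,0,0]

```text
time: 7.7
tool_pos: [0.6306, -0.18, 0.2211]
tool_rot: [3.141, 0.001, 1.966]
contact_force: [1.3, -1.3, 1.9]
opening: 0.0336
grip_force: 25.0
```

Request:
arm_command:
  xyz:
    - [0,0,-0.5]
    - [0,0,-0.5]
    - [0,0,0]
    - [0,0,0]
  spin: [0,0,0,0]

```text
time: 8.1
tool_pos: [0.6307, -0.1801, 0.2209]
tool_rot: [3.14, 0.002, 1.966]
contact_force: [0.5, -1.4, 6.7]
opening: 0.0335
grip_force: 25.0
```

Request:
arm_command:
  xyz:
    - [0,0,0]
    - [0,0,0]
    - [0,0,0]
    - [0,0,0]
    - [0,0,10]
    - [0,0,20]
    - [0,0,25]
    - [0,0,25]
  spin: [0,0,0,0,0,0,0,0]
  jaw: 0.2

```text
time: 8.9
tool_pos: [0.6304, -0.1797, 0.3011]
tool_rot: [3.142, -0.0, 1.966]
contact_force: [-0.2, -0.4, 0.5]
opening: 0.0548
grip_force: 0.0
```

Request:
arm_command:
  xyz:
    - [-18,-3.6,0]
    - [-18,-3.6,0]
    - [-18,-3.6,0]
    - [-18,-3.6,0]
    - [-18,-3.6,0]
    - [-18,-3.6,0]
    - [-18,-3.6,0]
    - [-18,-3.6,0]
    - [-18,-3.6,0]
    - [-18,-3.6,0]
    - [0,0,0]
    - [0,0,0]
  spin: [-6,-6,-6,-6,-6,-6,-6,-6,-6,-4,0,0]
  jaw: 0.7

```text
time: 10.1
tool_pos: [0.4508, -0.216, 0.3005]
tool_rot: [3.14, -0.0, 0.955]
contact_force: [-0.7, 0.2, 0.4]
opening: 0.0781
grip_force: 0.0
```

Run:
```python
from cell import *
from h import *
a=[]
for n in('top','side'):
    c=read_camera(n);np.savez(f'pics/{n}1.npz',**c);u,v=project(c,[.63,-.18,.05]);u,v=int(u),int(v)
    a.append(cv2.resize(c['img'][v-40:v+40,u-40:u+40,::-1],(400,400),interpolation=cv2.INTER_CUBIC))
cv2.imwrite('pics/b3.png',np.hstack(a))
```

```text
(no output)
```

View pics/b3.png

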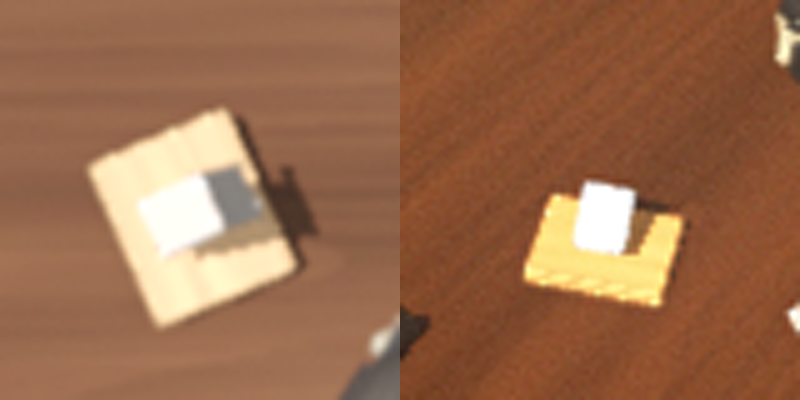

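The wide short rest sits square on the thick bar, at (200,205) in the top crop. Next I'll check its pose and descend on the wide long rest.

Request:
arm_command:
  xyz:
    - [0,0,-20]
    - [0,0,-25]
    - [0,0,-25]
    - [0,0,-20]
    - [0,0,-12]
    - [0,0,-7]
    - [0,0,-3]
    - [0,0,0]
    - [0,0,0]
  spin: [0,0,0,0,0,0,0,0,0]

```text
time: 11.1
tool_pos: [0.4508, -0.216, 0.1885]
tool_rot: [3.14, -0.0, 0.954]
contact_force: [-0.1, -0.2, -0.0]
opening: 0.078
grip_force: 0.0
```

Request:
arm_command:
  xyz:
    - [0,0,0]
    - [0,0,0]
    - [0,0,0]
    - [0,0,0]
    - [0,0,0]
    - [0,0,0]
    - [0,0,0]
  spin: [0,0,0,0,0,0,0]
  jaw: -1

```text
time: 11.8
tool_pos: [0.4506, -0.2159, 0.188]
tool_rot: [3.141, 0.0, 0.954]
contact_force: [-0.6, -0.1, 3.7]
opening: 0.056
grip_force: 25.0
```

```bash
cat >> h.py <<'E'
from scipy.optimize import least_squares
def roof(c,x,y,yaw,h,zmin,R=55):
    X=cloud(c)*1000;I=c['img'].astype(int)
    m=(np.hypot(X[...,0]-x,X[...,1]-y)<R)&(X[...,2]>zmin)&(X[...,2]<100)&(np.ptp(I,axis=2)<30)&(I.max(2)>70)
    p=X[m]
    def f(q):
        a=np.radians(q[0]);o=-np.sin(a)*(p[:,0]-x)+np.cos(a)*(p[:,1]-y)-q[1]
        return p[:,2]-(q[2]-abs(o))
    q=least_squares(f,[yaw,0,h],loss='soft_l1').x
    a=np.radians(q[0]);e=np.array([np.cos(a),np.sin(a)]);k=np.array([-e[1],e[0]])
    lo,hi=np.percentile((p[:,:2]-[x,y])@e,[1,99])
    return 'yaw %.1f h %.1f ctr %s len %.1f n %d'%(q[0],q[2],np.round(np.array([x,y])+k*q[1]+e*(lo+hi)/2,1),hi-lo,len(p))
E
python3 - <<'E'
from h import *
for n in('top','side'): print(n,roof(dict(np.load(f'pics/{n}1.npz')),631,-179.5,22.5,66,35,50))
E
```

```text
top yaw 22.0 h 66.4 ctr [ 630.8 -179.9] len 32.2 n 244
side yaw 17.2 h 64.9 ctr [ 627.6 -179.7] len 35.0 n 120
```

Request:
arm_command:
  xyz:
    - [0,0,10]
    - [0,0,25]
    - [0,0,25]
    - [0,0,25]
    - [0,0,15]
    - [18,3.6,0]
    - [18,3.6,0]
    - [18,3.6,0]
    - [18,3.6,0]
    - [18,3.6,0]
    - [18,3.6,0]
    - [18,3.6,0]
    - [18,3.6,0]
    - [18,3.6,0]
    - [18,3.6,0]
    - [0,0,0]
    - [0,0,0]
  spin: [0,0,0,0,0,6,6,6,6,6,6,6,6,6,4,0,0]

```text
time: 13.5
tool_pos: [0.63, -0.1796, 0.2872]
tool_rot: [-3.14, -0.001, 1.965]
contact_force: [-0.6, -0.1, -1.7]
opening: 0.056
grip_force: 25.0
```

Request:
arm_command:
  xyz:
    - [0,0,-20]
    - [0,0,-20]
    - [0,0,-10]
    - [0,0,-5]
    - [0,0,0]
    - [0,0,0]
  spin: [0,0,0,0,0,0]

```text
time: 14.1
tool_pos: [0.6306, -0.18, 0.2336]
tool_rot: [3.141, 0.001, 1.966]
contact_force: [-0.7, 0.2, -1.1]
opening: 0.0558
grip_force: 25.0
```

Request:
arm_command:
  xyz:
    - [0,0,-2]
    - [0,0,-1.5]
    - [0,0,-1.5]
    - [0,0,0]
    - [0,0,0]
  spin: [0,0,0,0,0]

```text
time: 14.6
tool_pos: [0.6305, -0.1798, 0.2277]
tool_rot: [3.142, -0.0, 1.966]
contact_force: [0.3, -0.3, -2.6]
opening: 0.0556
grip_force: 25.0
```

Request:
arm_command:
  xyz:
    - [0,0,-0.8]
    - [0,0,-0.7]
    - [0,0,0]
    - [0,0,0]
  spin: [0,0,0,0]

```text
time: 15.0
tool_pos: [0.6305, -0.1798, 0.2273]
tool_rot: [3.141, 0.001, 1.966]
contact_force: [-2.5, 1.4, 4.7]
opening: 0.0554
grip_force: 25.0
```

Request:
arm_command:
  xyz:
    - [0,0,-0.5]
    - [0,0,0]
    - [0,0,0]
  spin: [0,0,0]

```text
time: 15.3
tool_pos: [0.6304, -0.1798, 0.2273]
tool_rot: [3.141, 0.001, 1.966]
contact_force: [-4.2, 1.5, 8.6]
opening: 0.0556
grip_force: 25.0
```

Request:
arm_command:
  xyz:
    - [0,0,0]
    - [0,0,0]
    - [0,0,0]
    - [0,0,0]
    - [0,0,10]
    - [0,0,20]
    - [0,0,25]
    - [0,0,20]
  spin: [0,0,0,0,0,0,0,0]
  jaw: 0.7

```text
time: 16.1
tool_pos: [0.6306, -0.1798, 0.3028]
tool_rot: [3.14, 0.001, 1.966]
contact_force: [0.3, 0.0, -0.2]
opening: 0.078
grip_force: 0.0
```

Request:
arm_command:
  xyz:
    - [-10,20,0]
    - [-10,20,0]
    - [-10,20,0]
    - [-10,20,0]
    - [-10,20,0]
    - [-10,20,0]
    - [-10,20,0]
    - [-10,20,0]
    - [-10,20,0]
    - [-10,20,0]
    - [-10,20,0]
    - [-10,20,0]
    - [-10,20,0]
    - [-10,20,0]
    - [-10,20,0]
    - [-10,20,0]
    - [-10,20,0]
    - [-13,20,0]
    - [-10,19,0]
    - [0,0,0]
  spin: [-1,-1,-1,-1,-1,-1,-1,-1,-1,-1,-1,-1,0,0,0,0,0,0,0,0]
  jaw: 0.2

```text
time: 18.1
tool_pos: [0.4365, 0.2008, 0.3015]
tool_rot: [3.141, -0.001, 1.759]
contact_force: [0.4, -0.3, -0.8]
opening: 0.055
grip_force: 0.0
```

Run:
```python
from cell import *
from h import *
a=[]
for n in('top','side'):
    c=read_camera(n);np.savez(f'pics/{n}2.npz',**c);u,v=project(c,[.63,-.18,.05]);u,v=int(u),int(v)
    print(n,roof(c,631,-179.5,22.5,73,40,50))
    a.append(cv2.resize(c['img'][v-40:v+40,u-40:u+40,::-1],(400,400),interpolation=cv2.INTER_CUBIC))
cv2.imwrite('pics/b4.png',np.hstack(a))
```

```text
top yaw 22.6 h 73.6 ctr [ 630.3 -179.9] len 54.0 n 424
side yaw 17.0 h 73.1 ctr [ 615.8 -185.3] len 18.2 n 23
```

View pics/b4.png

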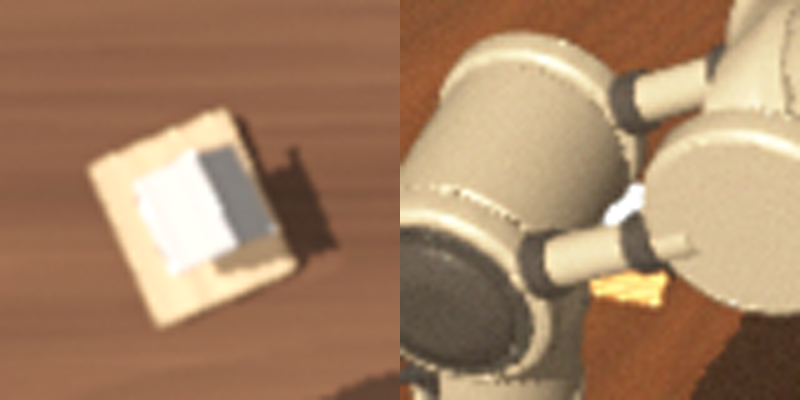

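The wide stand is done: the long rest is at (205,210) in the top crop, square, with its ridge at the expected height. Next is the narrow short rest.

Request:
arm_command:
  xyz:
    - [1,-2,-20]
    - [0,0,-25]
    - [0,0,-25]
    - [0,0,-22]
    - [0,0,-13]
    - [0,0,-8]
    - [0,0,-5]
    - [0,0,0]
    - [0,0,0]
  spin: [0,0,0,0,0,0,0,0,0]

```text
time: 19.1
tool_pos: [0.4388, 0.1971, 0.1833]
tool_rot: [3.14, -0.0, 1.756]
contact_force: [-0.5, -0.4, -0.4]
opening: 0.0552
grip_force: 0.0
```

Request:
arm_command:
  xyz:
    - [0,0,0]
    - [0,0,0]
    - [0,0,0]
    - [0,0,0]
    - [0,0,0]
    - [0,0,0]
    - [0,0,0]
  spin: [0,0,0,0,0,0,0]
  jaw: -1

```text
time: 19.8
tool_pos: [0.4385, 0.1973, 0.1829]
tool_rot: [3.141, -0.0, 1.757]
contact_force: [-0.3, -0.2, 3.7]
opening: 0.0332
grip_force: 25.0
```

Request:
arm_command:
  xyz:
    - [0,0,10]
    - [0,0,25]
    - [0,0,25]
    - [0,0,25]
    - [0,0,15]
    - [1,-18,0]
    - [1,-18,0]
    - [1,-18,0]
    - [1,-18,0]
    - [1,-18,0]
    - [1,-18,0]
    - [1,-18,0]
    - [1,-18,0]
    - [1,-18,0]
    - [1,-18,0]
    - [1,-18,0]
    - [0.5,-18,0]
    - [0,0,0]
    - [0,0,0]
  spin: [0,0,0,0,0,-2.5,-2.5,-2.5,-2.5,-2.5,-2.5,-2.5,-2.5,-2.5,-2.5,-2.5,-2,0,0]

```text
time: 21.7
tool_pos: [0.4498, -0.0188, 0.2829]
tool_rot: [-3.141, -0.0, 1.241]
contact_force: [0.2, -0.2, -0.8]
opening: 0.0334
grip_force: 25.0
```

Run:
```python
from cell import *
from h import *
a=[]
for n in('top','side'):
    c=read_camera(n);u,v=project(c,[.45,-.018,.07]);u,v=int(u),int(v)
    a.append(cv2.resize(c['img'][v-50:v+50,u-50:u+50,::-1],(400,400),interpolation=cv2.INTER_CUBIC))
cv2.imwrite('pics/b5.png',np.hstack(a))
```

```text
(no output)
```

View pics/b5.png

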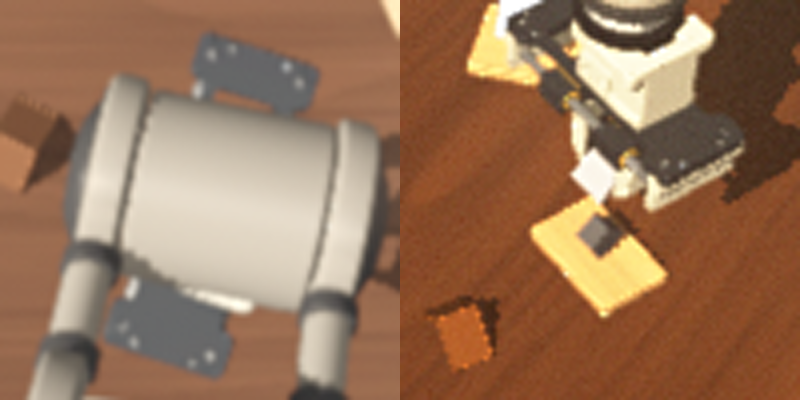

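The narrow short rest is held level at (597,175), above the bar at (600,232). Lowering it now.

Request:
arm_command:
  xyz:
    - [0,0,-20]
    - [0,0,-20]
    - [0,0,-15]
    - [0,0,-6]
    - [0,0,-2]
    - [0,0,0]
    - [0,0,0]
  spin: [0,0,0,0,0,0,0]

```text
time: 22.5
tool_pos: [0.4502, -0.0187, 0.2204]
tool_rot: [3.14, -0.0, 1.242]
contact_force: [0.6, 0.0, -1.6]
opening: 0.0336
grip_force: 25.0
```

Request:
arm_command:
  xyz:
    - [0,0,-1.5]
    - [0,0,-1.5]
    - [0,0,-1]
    - [0,0,-0.5]
    - [0,0,0]
    - [0,0,0]
  spin: [0,0,0,0,0,0]

```text
time: 23.1
tool_pos: [0.4499, -0.0189, 0.2155]
tool_rot: [3.141, 0.0, 1.242]
contact_force: [-1.8, -2.8, 4.4]
opening: 0.0336
grip_force: 25.0
```

Request:
arm_command:
  xyz:
    - [0,-0.5,-0.5]
    - [0,0,-0.5]
    - [0,0,0]
    - [0,0,0]
  spin: [0,0,0,0]

```text
time: 23.5
tool_pos: [0.4499, -0.0193, 0.2151]
tool_rot: [3.141, -0.0, 1.242]
contact_force: [-3.5, -1.1, 13.5]
opening: 0.0335
grip_force: 25.0
```

Request:
arm_command:
  xyz:
    - [0,0,0]
    - [0,0,0]
    - [0,0,0]
    - [0,0,0]
    - [0,0,10]
    - [0,0,20]
    - [0,0,25]
    - [0,0,25]
  spin: [0,0,0,0,0,0,0,0]
  jaw: 0.2

```text
time: 24.3
tool_pos: [0.4498, -0.0192, 0.2956]
tool_rot: [-3.141, 0.0, 1.242]
contact_force: [0.1, 0.1, -0.1]
opening: 0.0553
grip_force: 0.0
```

Request:
arm_command:
  xyz:
    - [12,13.4,0]
    - [12,13.4,0]
    - [12,13.4,0]
    - [12,13.4,0]
    - [12,13.4,0]
    - [12,13.4,0]
    - [12,13.4,0]
    - [12,13.4,0]
    - [12,13.4,0]
    - [12,13.4,0]
    - [12,13.4,0]
    - [12,13.4,0]
    - [12,13.4,0]
    - [12,13.4,0]
    - [0,0,0]
    - [0,0,0]
  spin: [1,1,1,1,0,0,0,0,0,0,0,0,0,0,0,0]
  jaw: 0.5

```text
time: 25.9
tool_pos: [0.6176, 0.1683, 0.2943]
tool_rot: [-3.141, 0.0, 1.312]
contact_force: [-0.5, -0.1, -0.1]
opening: 0.069
grip_force: 0.0
```

Run:
```python
from cell import *
from h import *
a=[]
for n in('top','side'):
    c=read_camera(n);np.savez(f'pics/{n}3.npz',**c);u,v=project(c,[.45,-.018,.05]);u,v=int(u),int(v)
    a.append(cv2.resize(c['img'][v-40:v+40,u-40:u+40,::-1],(400,400),interpolation=cv2.INTER_CUBIC))
    try: print(n,roof(c,451,-17.5,-19,56.7,36,35))
    except Exception as e: print(n,e)
cv2.imwrite('pics/b6.png',np.hstack(a))
```

```text
top yaw -18.6 h 56.6 ctr [451.2 -16.5] len 30.2 n 154
side yaw -21.0 h 56.5 ctr [448.  -17.5] len 31.9 n 79
```

View pics/b6.png

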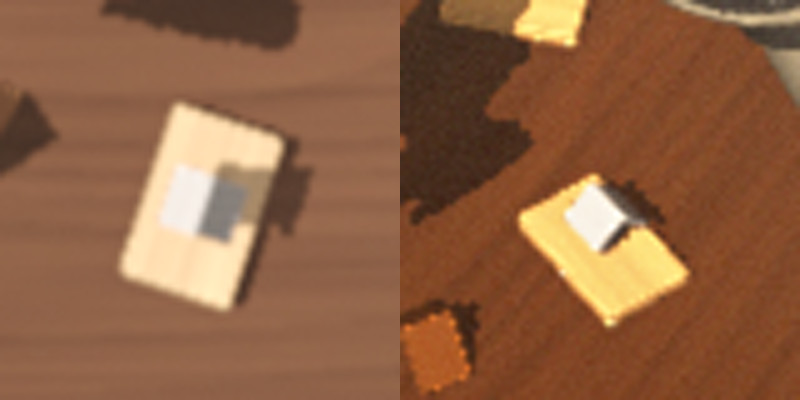

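It is nested square, with the ridge at the expected height. Next is the narrow long rest.

Request:
arm_command:
  xyz:
    - [1,0,-20]
    - [0,0,-25]
    - [0,0,-25]
    - [0,0,-20]
    - [0,0,-11]
    - [0,0,-6]
    - [0,0,-4]
    - [0,0,0]
    - [0,0,0]
  spin: [0,0,0,0,0,0,0,0,0]

```text
time: 26.9
tool_pos: [0.6192, 0.1684, 0.1841]
tool_rot: [3.14, -0.001, 1.312]
contact_force: [0.0, 0.6, 0.5]
opening: 0.0688
grip_force: 0.0
```

Request:
arm_command:
  xyz:
    - [0,0,0]
    - [0,0,0]
    - [0,0,0]
    - [0,0,0]
    - [0,0,0]
    - [0,0,0]
    - [0,0,0]
  spin: [0,0,0,0,0,0,0]
  jaw: -1

```text
time: 27.6
tool_pos: [0.6191, 0.1684, 0.1837]
tool_rot: [3.141, -0.0, 1.312]
contact_force: [-0.5, -0.2, 4.8]
opening: 0.0555
grip_force: 25.0
```

Request:
arm_command:
  xyz:
    - [0,0,10]
    - [0,0,25]
    - [0,0,25]
    - [0,0,25]
    - [0,0,15]
    - [-12,-13.3,0]
    - [-12,-13.3,0]
    - [-12,-13.3,0]
    - [-12,-13.3,0]
    - [-12,-13.3,0]
    - [-12,-13.3,0]
    - [-12,-13.3,0]
    - [-12,-13.3,0]
    - [-12,-13.3,0]
    - [-12,-13.3,0]
    - [-12,-13.3,0]
    - [-12,-13.3,0]
    - [-12,-13.3,0]
    - [-12.8,-12.8,0]
    - [0,0,0]
  spin: [0,0,0,0,0,-1,-1,-1,-1,0,0,0,0,0,0,0,0,0,0,0]

```text
time: 29.6
tool_pos: [0.4488, -0.0182, 0.2832]
tool_rot: [-3.14, 0.001, 1.24]
contact_force: [-0.1, 0.3, -1.2]
opening: 0.0552
grip_force: 25.0
```

Request:
arm_command:
  xyz:
    - [0,0,-20]
    - [0,0,-20]
    - [0,0,-10]
    - [0,0,-5]
    - [0,0,0]
    - [0,0,0]
  spin: [0,0,0,0,0,0]

```text
time: 30.2
tool_pos: [0.4505, -0.0173, 0.2287]
tool_rot: [3.141, -0.0, 1.242]
contact_force: [0.2, -0.9, -1.2]
opening: 0.0556
grip_force: 25.0
```

Request:
arm_command:
  xyz:
    - [0,0,-1.5]
    - [0,0,-1.5]
    - [0,0,-1]
    - [0,0,-0.8]
    - [0,0,0]
    - [0,0,0]
  spin: [0,0,0,0,0,0]

```text
time: 30.8
tool_pos: [0.4503, -0.0173, 0.2237]
tool_rot: [3.141, -0.0, 1.242]
contact_force: [-0.6, 2.5, 2.4]
opening: 0.0555
grip_force: 25.0
```

Request:
arm_command:
  xyz:
    - [0,0,-0.8]
    - [0,0,-0.4]
    - [0,0,0]
    - [0,0,0]
  spin: [0,0,0,0]

```text
time: 31.2
tool_pos: [0.4504, -0.0171, 0.2232]
tool_rot: [3.14, -0.001, 1.241]
contact_force: [-1.8, 3.9, 10.8]
opening: 0.0555
grip_force: 25.0
```

Request:
arm_command:
  xyz:
    - [0,0.5,-0.3]
    - [0,0,0]
    - [0,0,0]
  spin: [0,0,0]

```text
time: 31.5
tool_pos: [0.4505, -0.0167, 0.2229]
tool_rot: [3.14, -0.001, 1.241]
contact_force: [-2.1, 3.3, 11.6]
opening: 0.0555
grip_force: 25.0
```

Request:
arm_command:
  xyz:
    - [0,0,0]
    - [0,0,0]
    - [0,0,0]
    - [0,0,0]
    - [0,0,10]
    - [0,0,20]
    - [0,0,25]
    - [0,0,25]
  spin: [0,0,0,0,0,0,0,0]
  jaw: 0.7

```text
time: 32.3
tool_pos: [0.45, -0.0169, 0.3033]
tool_rot: [-3.141, 0.0, 1.242]
contact_force: [0.1, -0.7, 0.8]
opening: 0.0779
grip_force: 0.0
```

Request:
arm_command:
  xyz:
    - [0,-25,0]
    - [0,-25,0]
    - [0,-25,0]
    - [0,-25,0]
    - [0,-25,0]
    - [0,-25,0]
    - [0,-25,0]
    - [0,-25,0]
    - [0,-25,0]
    - [0,-25,0]
    - [0,-25,0]
    - [0,-25,0]
    - [0,0,0]
    - [0,0,0]
  spin: [0,0,0,0,0,0,0,0,0,0,0,0,0,0]

```text
time: 33.7
tool_pos: [0.4499, -0.3169, 0.3021]
tool_rot: [-3.141, -0.0, 1.241]
contact_force: [-0.1, 0.1, 0.7]
opening: 0.078
grip_force: 0.0
```

Run:
```python
from cell import *
from h import *
for n in('top','side'):
    c=read_camera(n)
    print(n,'N',roof(c,451,-17.5,-19,64,40,40),'\n  W',roof(c,631,-179.5,22.5,73,40,50))
    if n=='top': im=c['img'][125:275,190:390]
cv2.imwrite('pics/b7.png',cv2.resize(im[...,::-1],(800,600),interpolation=cv2.INTER_CUBIC))
```

```text
top N yaw -19.8 h 63.6 ctr [450.8 -16.6] len 52.2 n 279 
  W yaw 23.2 h 73.6 ctr [ 630.7 -180.2] len 54.0 n 420
side N yaw -19.2 h 63.9 ctr [448.6 -17.4] len 52.9 n 140 
  W yaw 21.0 h 72.4 ctr [ 628.1 -179.6] len 55.0 n 202
```

View pics/b7.png

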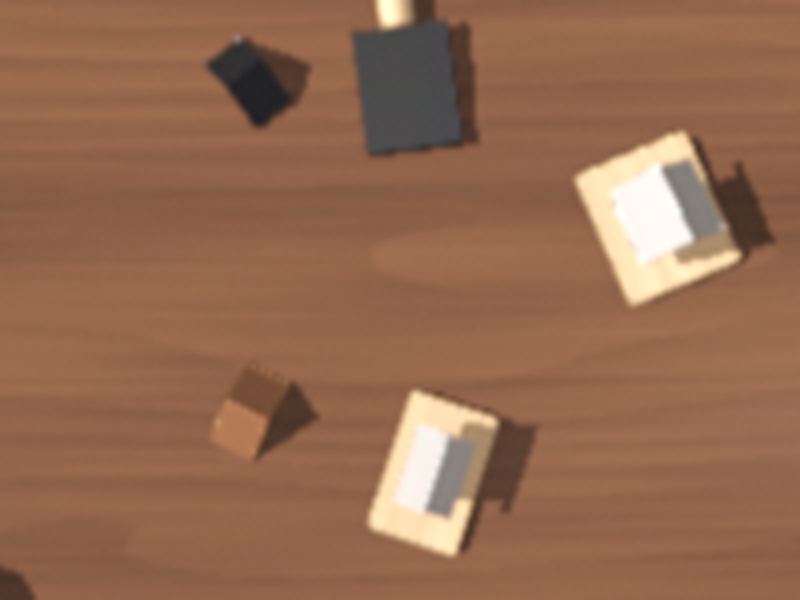

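Both stands carry their long rests, at (668,212) and (435,470) in the crop. They sit square, with ridges at 73.6 and 63.6 mm, close to the expected 73.6 and 63.8 mm. Handing in.

```bash
python3 -c "
from cell import *
print(hand_in())"
```

```text
the job is handed in; nothing more can be done
None
```

All four rests are nested on their stands, the shorter first and the longer over it, centred and snug by the final camera check; I handed the job in at about 34 s, with no verdict returned.

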